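Charge the hand suction unit

ROBOT

A 6-joint arm with a two-finger parallel gripper is mounted at the origin on the work surface; the furniture and walls round the work are solid. World frame = base frame: x ahead of the robot, y to its left, z up, the work surface at z = 0. Lengths are in mm, angles in rad, forces in N, time in s.
With the tool pointing down it reaches from about 275 to 850 mm from the base axis. Payload 19 kg.
Tool frame: the origin (TCP) lies on the centre line of the jaws, within the pads' length; the fingertips stand 22 mm ahead of it and the grasp point (between the pads) lies 3 mm ahead of it (ctrl.tcp_to_tips is the distance from the TCP to the fingertips, in mm); z points along the fingers, y is the direction in which the jaws open and shut (so a half turn about z gives the same grasp; the last joint's range is limited). The gripper opens to 85 mm and grips with 20 to 120 N. Pads are 22 mm wide; open, the fingers measure 114 mm over their backs; the gripper's body (76 mm by 85 mm) begins 54 mm behind the grasp point. The pads swing forward as they close: fully open they stand 13 mm farther back than shut.
Start: joints at [1.164, 0.15, 1.437, -0, 1.554, -0.134], TCP at [154.926, 553.702, 215.667] pointing down, gripper open.
Joint ranges: [-2.8, 2.8], [-0.68, 2.1], [0.12, 2.68], [-1.39, 4.53], [0.16, 2.79], [-2.81, 2.81]. Speed limits (rad/s): [1.89, 1.89, 2.22, 3.01, 3.01, 3.01].

INTERFACE

Orientations are given as a unit quaternion [x, y, z, w].
In Python, from plant import ctrl, get_image, get_calibration gives the robot as it stands.
- The arm moves only by the shell command python3 -m pendant 'ROWS' [FORCE]. ROWS is JSON, a list of rows, each a list of 5 numbers: the opening, from 0 (shut) to 1 (fully open), then the shift along the tool's x, y, z in mm, then the turn about the tool's z in rad. In form: [[fingers, x, y, z, yaw], ...]. A call has 1 to 10 rows; each row is the pose to reach, as a shift and turn from the pose commanded when the call began, along the tool's axes at that moment; what a row does not reach only later rows make up. A row lasts 1/12 s, in which the tool goes at most 41.7 mm and 7.16 degrees, less where a joint would pass 70% of its speed; a pose out of reach is approached as far as the arm can. A call with a gripper value outside its range is refused whole. The fingers move at their own pace and stop on an object; FORCE is the grip in N (left out, the last holds). Time passes only in rows, so rows that repeat a pose let the fingers close. It gives the time, the measured TCP pose, the force and the opening at its end, in the units of the state.
- ctrl.get_obs(): the state, without advancing time (a new reading comes with each control period).
- get_image(name): name is "scene" or "side" or "wrist"; returns (picture, depth): 480x640x3 uint8, red, green, blue; 480x640 float32, mm along the optical axis (not along the pixel's ray), 0 where there is no reading.
- get_calibration(name): a dict with "camera_matrix" (3x3 intrinsics, pixels), "rvec" (rotation vector, rad) and "tvec" (3), from world to camera coordinates, as OpenCV has them. Camera axes: x right, y down, z forward; pixel columns grow to the right and rows downward; lengths in mm; the calibration is good to about 2 mm. A picture is of the moment at which its call begins: read the wrist's pose just before it. get_calibration takes no time and is no camera call; for the wrist camera it gives the pose at the moment of the call.
- ctrl.close_job(): hands the job in, once; it reports no verdict.
The state is a dict: "clock": time; "joint_positions": joint angles; "joint_vel": joint speeds; "joint_efforts": joint torques, N m; "tool_pos": TCP position; "ee_rot": TCP orientation; "force": force on the tool from outside, world axes, zero at the start; "ft_torque": the same for the moment, N m; "finger_gap": finger opening in mm.
Only numpy, scipy, OpenCV 4.12 (cv2) and the standard library are available. Lean on these libraries where they do the work, as an engineer would, in place of code of your own. Each camera call takes 0.05 s, during which the arm holds its last target.

TASK

Charge the hand suction unit: with the tips of the fingers, press its big mushroom plunger all the way down and let it spring fully back up, again and again, until the slim indicator pin at the other end of the lid stands fully out of its collar, with the dark ring near its foot clear. Push only the plunger, pinching and lifting nothing: do not touch the pin or the small vent button, and leave the unit and the things around it standing where they are. Finish with the plunger up and the hand clear.

Things in the scene. Friction and masses are not known exactly. Their poses are not given: they have to be found in the camera images.
- suction_unit: portable hand suction unit: white box with grey skirt, 110 (x) x 190 (y) x 85 high, 2.2 kg, standing loose on rubber feet; origin at the centre of its underside, z up, x to its back (hose port). On its lid: the plunger at its y = +47 mm, the indicator pin at its y = -47 mm, the vent button at x = -30, y = -6 mm
- plunger_top (a point): centre of the flat top of the plunger's grey mushroom cap (36 mm dia, 18 thick), 140 mm above the table when up, 114 mm when fully down; moves with the plunger
- plunger (a joint): plunger travel in m: 0 fully up (at rest), 0.026 fully down. A spring returns it: about 3.5 N to start it, 12 to 15 N near the bottom. A stroke counts when it goes beyond 0.023 and then comes back to the top (within 0.001; it takes about 0.4 s by itself). Each counting stroke lifts the pin by up to 10 mm; a part stroke may lift nothing
- pin_tip (a point): top end of the indicator pin (white upright pin, 14 mm dia, in a grey collar 28 mm dia whose rim is 95 mm above the table); flush with the rim when in, 50 mm above it at its stop
- indicator_pin (a joint): how far the pin stands out of its collar in m: starts at 0 to 0.020; fully out is above 0.045 (pumping brings it to about 0.049; its stop is 0.050). A dark ring on the pin, 40 to 44 mm below its tip, is then clear of the collar. It stays where it is between strokes; 3 to 5 full strokes are needed, and further strokes do no harm
- vent_top (a point): centre of the top of the small white vent button (14 mm dia, 92 mm above the table), not to be pressed
- vent_button (a joint): vent button travel in m: 0 up, 0.005 pressed
- water_bottle_a: bystander: clear water bottle, 64 dia x 202 high; sizes in mm; origin at the centre of its underside
- mug_dark: bystander: dark mug, 92 x 128 x 95; sizes in mm; origin at the centre of its underside
- skin_spray: bystander: white pump spray bottle, 44 dia x 136 high; sizes in mm; origin at the centre of its underside
- ointment_bottle: bystander: small white bottle, 30 dia x 55 high, close in front of the unit; sizes in mm; origin at the centre of its underside
- tourniquet: bystander: rolled tourniquet, 62 x 46 x 24, close in front of the unit; sizes in mm; origin at the centre of its underside

How it is judged:
By the outcome, as a careful person would: the job done as asked, in the order asked, and still so for the second after the job is handed in, with the robot touching nothing.
It also fails if it takes over 42 s, if anything falls off the work surface, if the arm or the gripper's body presses on something with over 40 N, if the wrist force passes 120 N, or if a joint passes its speed limit or range.

## Working session

There is one attempt and no reset: what is moved stays moved. The work goes in short steps, Python scripts to look and compute and a shell command to move; the robot and the scene stay as the last step left them, time stands still between calls to the robot, and variables do not carry over. Pictures are saved under pics/ and viewed, and the job is handed in when it is done.

```bash
mkdir -p pics
cat > h.py <<'E'
import numpy as np,cv2
from plant import ctrl,get_image,get_calibration
def cal(n):
    c=get_calibration(n);K=np.array(c["camera_matrix"]);R=cv2.Rodrigues(np.array(c["rvec"],float))[0];t=np.array(c["tvec"],float).ravel();return K,R,t
def onplane(n,u,v,z,c=None):
    K,R,t=c or cal(n);d=R.T@np.linalg.inv(K)@[u,v,1];o=-R.T@t;return o+d*(z-o[2])/d[2]
def cloud(n,dep,c=None):
    K,R,t=c or cal(n);v,u=np.mgrid[:480,:640];P=np.stack([(u-K[0,2])/K[0,0]*dep,(v-K[1,2])/K[1,1]*dep,dep],-1)
    return (P-t)@R
def proj(n,p,c=None):
    K,R,t=c or cal(n);q=K@(R@np.array(p,float)+t);return q[:2]/q[2]
E
python3 - <<'E'
from h import *
o=ctrl.get_obs();print(o['clock'],o['tool_pos'],o['ee_rot'],o['force'],o['finger_gap'],ctrl.tcp_to_tips)
for n in("scene","side","wrist"):
    c=cal(n);p,d=get_image(n);cv2.imwrite(f"pics/{n}0.png",p[...,::-1]);np.savez(f"{n}0.npz",p=p,d=d,K=c[0],R=c[1],t=c[2]);print(n,-c[1].T@c[2])
E
```

```text
0.0 [154.84098318 553.49666828 215.09867375] [ 1.35991170e-01  9.90709877e-01 -5.68263056e-04 -1.38466221e-04] [-0.51899806 -0.10546109  0.62547546] 84.97022087696541 22.0
scene [-571.04828772 -657.42684434  628.81050946]
side [  81.22650383 -933.93241189  865.56988926]
wrist [ 78.23173846 575.07784962 373.12825854]
```

View pics/scene0.png

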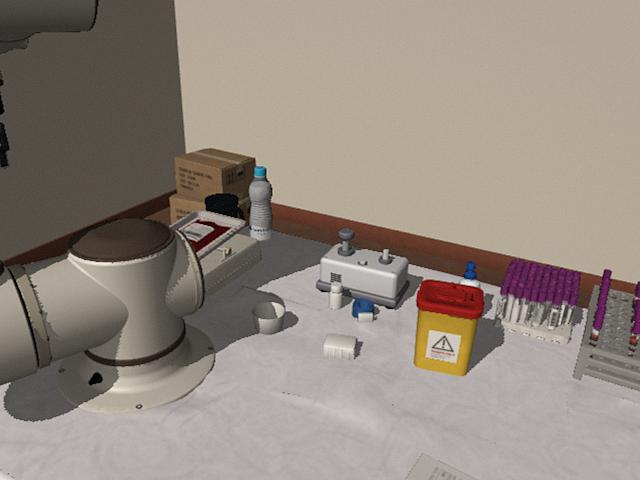

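View pics/side0.png

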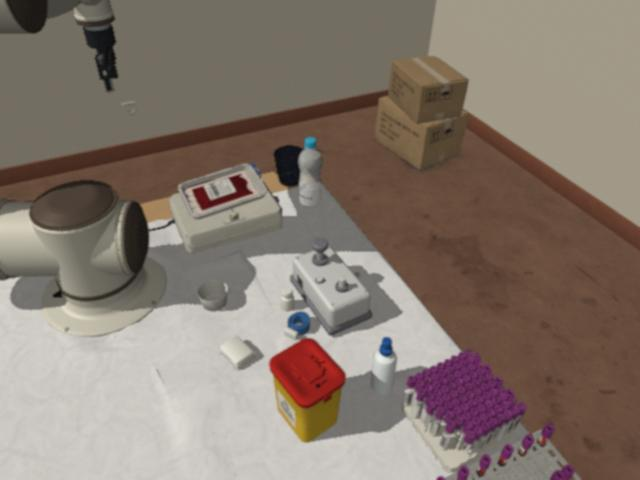

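View pics/wrist0.png

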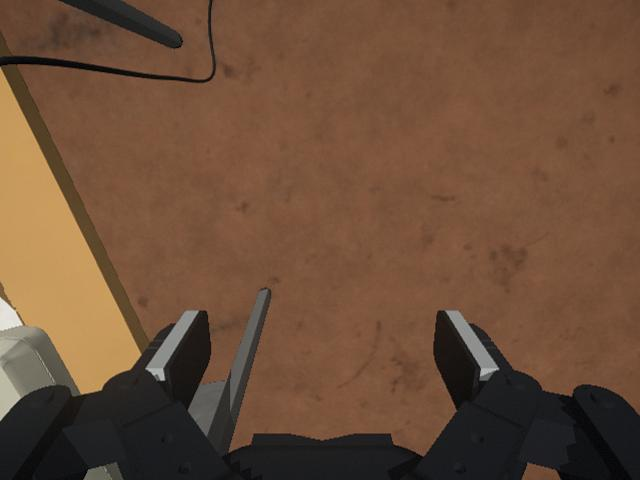

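The plunger cap is at about (346,233) in the scene view and (320,245) in the side view. The pin is at (385,252) and (342,284). Next I measure both.

Run:
```python
from h import *
for n,(cu,cv_),(pu,pv) in(("scene",(346,233),(385,252)),("side",(320,244),(342,283))):
    z=np.load(n+"0.npz");c=(z['K'],z['R'],z['t']);P=cloud(n,z['d'],c)
    print(n,'cap plane',onplane(n,cu,cv_,140,c),'pin',onplane(n,pu,pv,100,c))
    print(P[cv_,cu],P[pv,pu])
    X=P[cv_,cu]
    m=(P[...,2]>126)&(P[...,2]<146)&(np.linalg.norm(P[...,:2]-X[:2],axis=-1)<40);Q=P[m];print(len(Q),Q.min(0),Q.max(0),Q.mean(0))
    t=m&(P[...,2]>136);v,u=np.nonzero(t);print('top',u.mean(),v.mean(),P[t].mean(0))
    i=z['p'];s=i[200:320,290:430] if n=="scene" else i[225:345,260:400]
    cv2.imwrite(f"pics/{n}0z.png",cv2.resize(s[...,::-1],None,fx=5,fy=5,interpolation=cv2.INTER_CUBIC))
```

```text
scene cap plane [ 436.24283135 -201.34468547  140.        ] pin [ 470.48886822 -282.42426339  100.        ]
[ 435.8408341  -201.52670214  140.19507814] [ 449.82582378 -289.86393556  110.49106601]
159 [ 430.23150207 -213.7551202   126.09334445] [ 464.46876536 -177.2517824   142.3466026 ] [ 443.33351253 -198.94486665  136.2478746 ]
top 346.35353535353534 231.31313131313132 [ 446.385579   -197.38878775  139.33056215]
side cap plane [ 446.54375741 -200.59732826  140.        ] pin [ 455.32749939 -289.37870749  100.        ]
[ 446.6646946  -200.35455986  139.75980225] [ 451.60681272 -295.78922873  107.6141088 ]
195 [ 431.41435807 -215.59355552  126.3194006 ] [ 466.32428211 -179.4590086   143.82305754] [ 447.24512981 -201.21212216  138.08032882]
top 320.5570469798658 243.36912751677852 [ 448.53545985 -199.20617769  140.00105571]
```

View pics/scene0z.png

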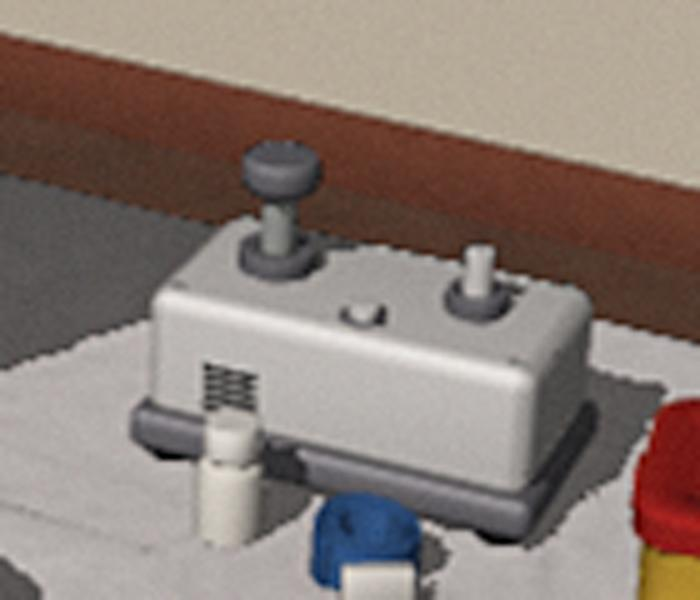

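View pics/side0z.png

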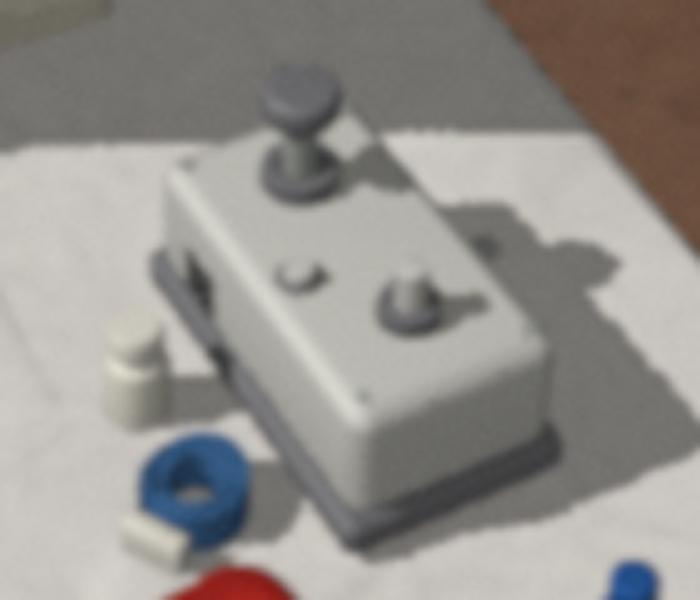

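```bash
python3 - <<'E'
from h import *
for n,L in(("scene",dict(bottle=(260,175),mug=(222,200),defib=(205,230))),("side",dict(bottle=(310,145),mug=(290,152),defib=(225,190)))):
    z=np.load(n+"0.npz");c=(z['K'],z['R'],z['t']);P=cloud(n,z['d'],c)
    for k,(u,v) in L.items(): print(n,k,P[v,u])
E
python3 -m pendant '[[0,0,0,-30,0],[0,-10,-13,-60,0],[0,-28,-37,-85,0],[0,-46,-61,-100,0],[0,-66,-88,-105,0],[0,-88,-117,-105,0],[0,-110,-146,-105,0],[0,-132,-175,-105,0],[0,-154,-204,-105,0],[0,-176,-234,-105,0]]' 30
```

```text
scene bottle [559.72191299 104.91347024 184.86457207]
scene mug [-571.04828772 -657.42684434  628.81050946]
scene defib [329.62351196 103.34890679 116.9560424 ]
side bottle [561.12555175  98.66708204 193.5424644 ]
side mug [575.75968792 269.33018248  74.69680521]
side defib [330.39186613 107.36785173 115.82686914]
clock: 0.98
tool_pos: [261.3, 279.4, 320.5]
ee_rot: [0.136, 0.991, -0.0, 0.0]
force: [1.5, 0.6, 0.7]
finger_gap: -0.2
```

```bash
python3 -m pendant '[[0,-22,-30,0,0.1],[0,-44,-59,0,0.2],[0,-66,-88,0,0.3],[0,-88,-117,0,0.4],[0,-110,-146,0,0.5],[0,-132,-176,0,0.6],[0,-154,-205,0,0.7],[0,-176,-234,0,0.8],[0,-200,-266,0,0.9],[0,-222,-295,20,1.0]]'
python3 - <<'E'
from h import *
from scipy.spatial.transform import Rotation as Ro
o=ctrl.get_obs();M=Ro.from_quat(o['ee_rot']).as_matrix();print(o['clock'],M[:,0],M.T@(np.array([448.5,-198.5,185])-o['tool_pos']))
E
```

```text
clock: 1.82
tool_pos: [396.7, -65.6, 303.2]
ee_rot: [0.597, 0.803, 0.001, 0.002]
force: [1.0, 0.9, 0.4]
finger_gap: -0.2
1.8167 [-0.28831835  0.95753009 -0.00294166] [-141.87923062   10.87670322  118.65955975]
```

```bash
python3 -m pendant '[[0,-25,2,10,0.07],[0,-50,4,25,0.14],[0,-75,6,40,0.2],[0,-100,8,60,0.25],[0,-122,10,75,0.3],[0,-137,11,85,0.3],[0,-142,11,85,0.3],[0,-142,11,85,0.3],[0,-142,11,85,0.3]]'
python3 - <<'E'
from h import *
from scipy.spatial.transform import Rotation as Ro
o=ctrl.get_obs();M=Ro.from_quat(o['ee_rot']).as_matrix();print(o['clock'],o['tool_pos'],M[:,0],M.T@(np.array([448.5,-198.5,162])-o['tool_pos']))
for n in("side","wrist"):
    c=cal(n);p,d=get_image(n);cv2.imwrite(f"pics/{n}1.png",p[...,::-1]);np.savez(f"{n}1.npz",p=p,d=d,K=c[0],R=c[1],t=c[2])
E
```

```text
clock: 2.57
tool_pos: [447.9, -195.1, 216.4]
ee_rot: [0.708, 0.706, 0.0, 0.0]
force: [-0.2, -0.6, 0.8]
finger_gap: -0.0
2.5667 [ 447.8648191  -195.14179876  216.36738814] [ 1.88687622e-03  9.99998210e-01 -1.38307587e-04] [-3.3494773   0.62277063 54.36806988]
```

View pics/wrist1.png

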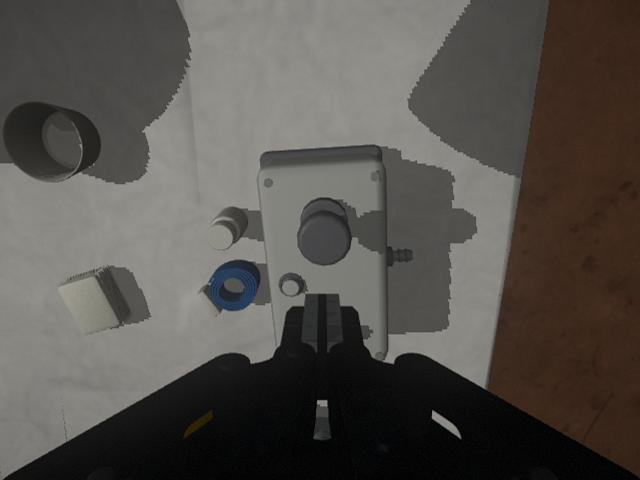

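View pics/side1.png

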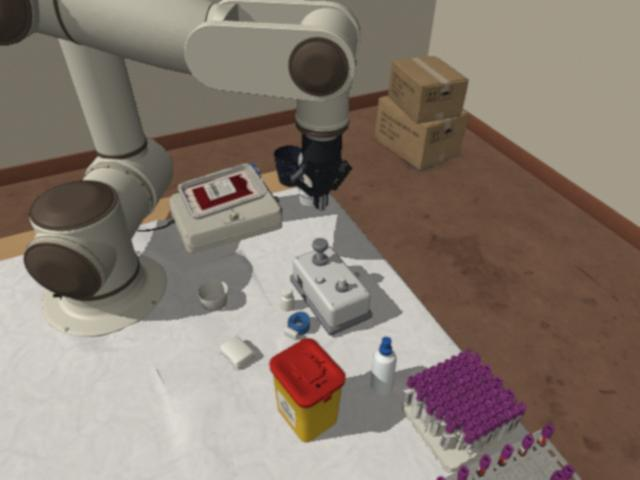

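The wrist view shows the cap at about (325,238) with the shut fingertips at (322,296). The pin is hidden behind the fingers.

Run:
```python
from h import *
z=np.load("wrist1.npz");c=(z['K'],z['R'],z['t']);P=cloud("wrist",z['d'],c)
m=(abs(P[...,2]-140)<7)&(np.hypot(P[...,0]-448,P[...,1]+198)<35);m[:,:270]=0
v,u=np.nonzero(m);print(m.sum(),u.mean(),v.mean(),P[m].min(0),P[m].max(0),(P[m].min(0)+P[m].max(0))/2)
(x,y),r=cv2.minEnclosingCircle(np.stack([u,v],1).astype(np.float32));print(x,y,r,onplane("wrist",x,y,140,c))
print(P[300,315],P[300,330],P[280:300,322:324,2].min(), 'tips proj',proj("wrist",[448,-195.4,194],c))
m=(P[...,2]>170)&(P[...,2]<215);Q=P[m];print(Q.min(0),Q.max(0))
```

```text
2260 323.6946902654867 238.08938053097344 [ 431.32156884 -210.85214104  133.04180931] [ 466.40935755 -176.3801844   141.56785123] [ 448.8654632  -193.61616272  137.30483027]
323.7808837890625 238.0351104736328 27.29521369934082 [ 448.73297157 -192.01481336  140.        ]
[ 444.67892437 -183.81701872  241.43105812] [ 450.38433787 -183.99249756  241.12242448] 83.74890515951391 tips proj [323.09390497 277.42385439]Traceback (most recent call last):
  File "<stdin>", line 7, in <module>
    return umr_minimum(a, axis, None, out, keepdims, initial, where)
ValueError: zero-size array to reduction operation minimum which has no identity
```

Run:
```python
from h import *
o=ctrl.get_obs();print(o['clock'],o['tool_pos'],o['joint_vel'],o['finger_gap'])
z=np.load("wrist1.npz");c=(z['K'],z['R'],z['t']);P=cloud("wrist",z['d'],c)
for r in range(284,345,5): print(r,P[r,315].round(1),z['p'][r,315])
c2=cal("wrist");p,d=get_image("wrist")
cv2.imwrite("pics/w2z.png",cv2.resize(p[180:340,230:430,::-1],None,fx=4,fy=4))
P=cloud("wrist",d,c2);m=(abs(P[...,2]-140)<4)&(np.hypot(P[...,0]-448,P[...,1]+198)<35)
v,u=np.nonzero(m);(x,y),r=cv2.minEnclosingCircle(np.stack([u,v],1).astype(np.float32));print(x,y,r,onplane("wrist",x,y,140,c2),onplane("wrist",x,y,140,(z['K'],z['R'],z['t'])))
print('tip',proj("wrist",[448,-198,194],c2))
```

```text
2.6667 [ 447.95297338 -194.82113496  216.73771975] [ 3.58544520e-03 -4.00586278e-03  1.54007504e-03 -4.51056437e-05
 -3.61653793e-03 -1.17357375e-03] 0.08507137395269601
284 [ 441.9 -249.4   84.6] [128 128 122]
289 [ 441.9 -253.8   84.9] [124 124 117]
294 [ 444.6 -183.2  237.6] [57 60 57]
299 [ 444.7 -183.5  241.2] [50 52 52]
304 [ 444.7 -183.6  245.1] [50 52 51]
309 [ 444.8 -183.9  248.4] [50 52 50]
314 [ 444.8 -183.6  252.6] [50 51 51]
319 [ 444.9 -183.1  257. ] [50 50 49]
324 [ 444.9 -184.1  258.4] [47 49 49]
329 [ 445.  -183.6  262.5] [49 49 49]
334 [ 445.  -183.3  266. ] [47 48 46]
339 [ 445.1 -183.2  269.1] [40 42 41]
344 [ 445.1 -184.1  270.5] [53 54 53]
323.5 239.13636779785156 26.6850528717041 [ 448.60942715 -192.69892824  140.        ] [ 448.55422657 -192.74984225  140.        ]
tip [323.01697574 282.23133049]
```

View pics/w2z.png

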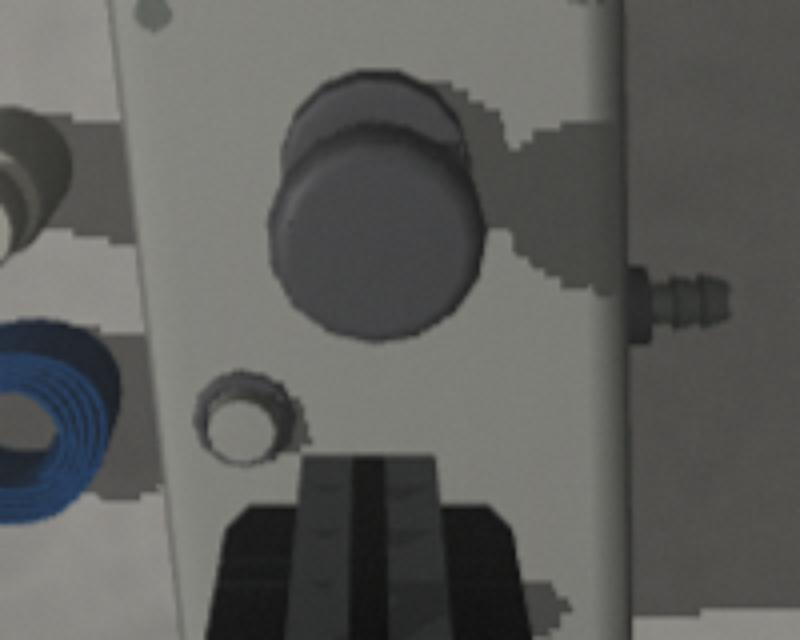

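Run:
```python
from h import *
print(proj("side",[448,-195,195]),proj("side",[448,-195,237]),proj("wrist",[445,-184,195]),proj("wrist",[445,-184,237]))
z=np.load("side1.npz");P=cloud("side",z['d'],(z['K'],z['R'],z['t']))
for r in range(190,215,3): print(r,P[r,322].round(1))
i=z['p'][150:270,260:400];cv2.imwrite("pics/s1z.png",cv2.resize(i[...,::-1],None,fx=5,fy=5))
K,R,t=cal("wrist");print(-R.T@t,R[2],K)
```

```text
[319.89052519 222.38276352] [320.22085145 206.29322457] [316.90589662 257.16457981] [315.89907156 295.3929055 ]
190 [ 445.3 -206.8  285.9]
193 [ 444.3 -209.   280.4]
196 [ 445.2 -207.6  272. ]
199 [ 444.9 -208.4  265.3]
202 [ 445.1 -208.3  257.8]
205 [ 445.9 -207.2  249.4]
208 [ 445.4 -208.3  242.8]
211 [581.   61.4   0.8]
214 [574.5  47.9   2.1]
[ 447.06050983 -115.70803954  374.58071992] [ 0.00185067 -0.3088024  -0.95112441] [[388.57176308   0.         321.75213806]
 [  0.         388.57176308 237.91731819]
 [  0.           0.           1.        ]]
```

View pics/s1z.png

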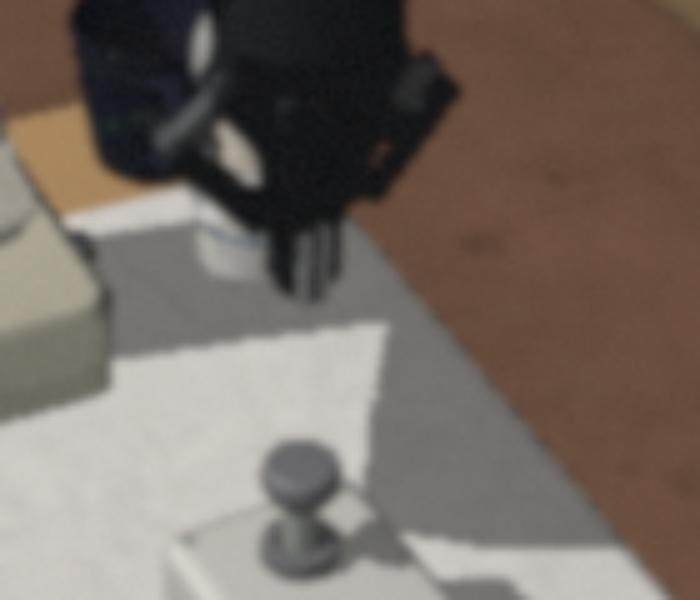

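Both views put the fingertips at z≈238, not the nominal 195. I go down in stages, watching the force, and look again.

```bash
python3 -m pendant '[[0,-1,0,20,0],[0,-2,0,40,0],[0,-2,0,48,0],[0,-2,0,48,0],[0,-2,0,48,0]]'
python3 - <<'E'
from h import *
o=ctrl.get_obs();print(o['clock'],o['tool_pos'],o['force'])
p,d=get_image("side");P=cloud("side",d)
for r in range(214,238,2): print(r,P[r,321].round(1))
cv2.imwrite("pics/s2z.png",cv2.resize(p[150:270,260:400,::-1],None,fx=5,fy=5))
E
```

```text
clock: 3.13
tool_pos: [448.0, -197.2, 168.5]
ee_rot: [0.708, 0.707, -0.0, 0.0]
force: [-0.5, -1.6, 0.0]
finger_gap: 0.0
3.1333 [ 447.9822378  -197.20472559  168.5078071 ] [-0.52098939 -1.55478793  0.03460226]
214 [ 442.9 -209.5  229.2]
216 [ 442.2 -211.   225.4]
218 [ 443.7 -208.2  217.7]
220 [ 442.8 -210.3  214.3]
222 [ 444.2 -207.8  206.7]
224 [ 443.2 -210.   203.5]
226 [ 444.2 -208.2  196.5]
228 [ 443.6 -209.5  192.3]
230 [541.5 -14.1   3.8]
232 [538.2 -20.9   3.3]
234 [533.9 -29.7   4.8]
236 [532.  -33.9   1.9]
```

View pics/s2z.png

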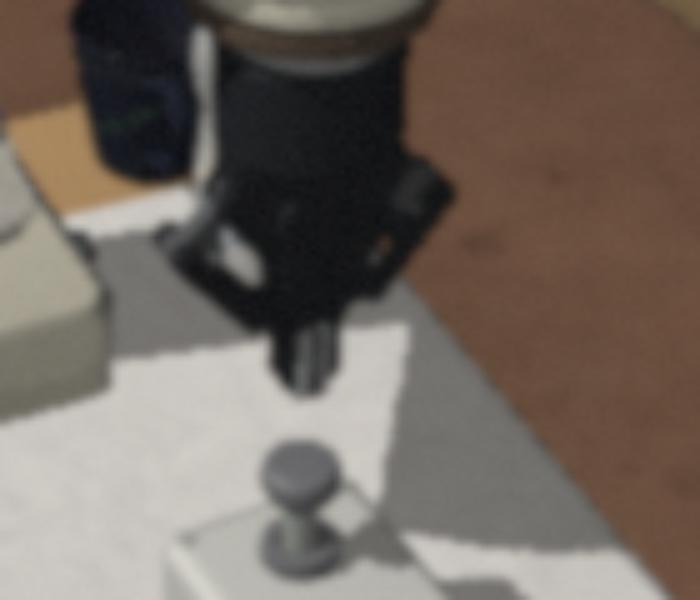

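```bash
python3 -m pendant '[[0,0,0,20,0],[0,0,0,38,0],[0,0,0,44,0],[0,0,0,44,0]]'; python3 -m pendant '[[0,0,0,4,0],[0,0,0,8,0],[0,0,0,12,0],[0,0,0,12,0]]'
```

```text
clock: 3.52
tool_pos: [447.8, -197.3, 123.7]
ee_rot: [0.708, 0.706, -0.0, -0.0]
force: [-2.3, 1.3, 2.6]
finger_gap: -0.1
clock: 3.85
tool_pos: [448.4, -197.8, 112.8]
ee_rot: [0.708, 0.706, 0.0, 0.001]
force: [-0.7, 1.8, 6.2]
finger_gap: 0.4
```

The force has reached 6 N, so the tips are on the cap. I press on toward the bottom.

```bash
python3 -m pendant '[[0,0,0,6,0],[0,0,0,12,0],[0,0,0,16,0],[0,0,0,18,0],[0,0,0,18,0]]'
python3 - <<'E'
from h import *
p,d=get_image("side")
cv2.imwrite("pics/s3z.png",cv2.resize(p[180:330,250:400,::-1],None,fx=4,fy=4))
E
```

```text
clock: 4.27
tool_pos: [448.9, -198.1, 98.0]
ee_rot: [0.708, 0.706, 0.0, 0.002]
force: [-15.6, 8.5, 44.9]
finger_gap: 0.2
```

View pics/s3z.png

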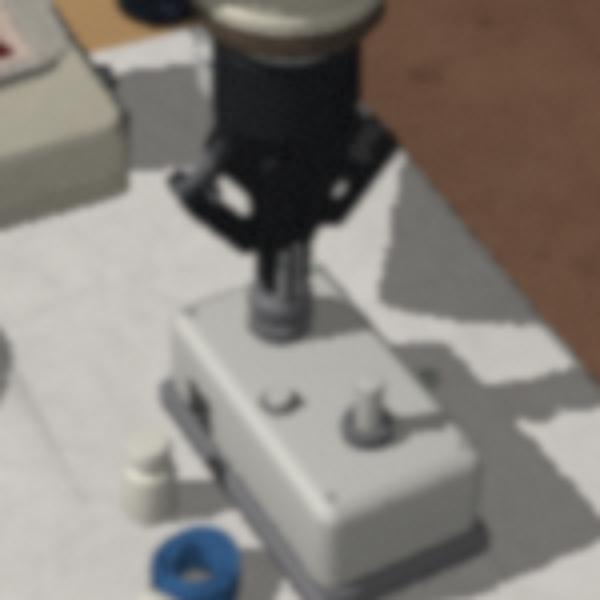

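The plunger bottomed at tool z≈98 with 45 N, and the pin has risen. I lift clear and then stroke again, a little more gently.

```bash
python3 -m pendant '[[0,0,0,-8,0],[0,0,0,-18,0],[0,0,0,-28,0],[0,0,0,-36,0],[0,0,0,-36,0],[0,0,0,-36,0],[0,0,0,-36,0],[0,0,0,-36,0]]'
python3 - <<'E'
from h import *
print(ctrl.get_obs()['tool_pos'],ctrl.get_obs()['force'])
p,d=get_image("side")
cv2.imwrite("pics/s4z.png",cv2.resize(p[180:330,250:400,::-1],None,fx=4,fy=4))
E
```

```text
clock: 4.98
tool_pos: [447.6, -197.3, 129.1]
ee_rot: [0.708, 0.706, -0.0, -0.0]
force: [-0.0, -0.6, 0.4]
finger_gap: -0.1
[ 447.62384297 -197.3390759   129.13554879] [-0.0473731  -0.59981179  0.36404487]
```

View pics/s4z.png

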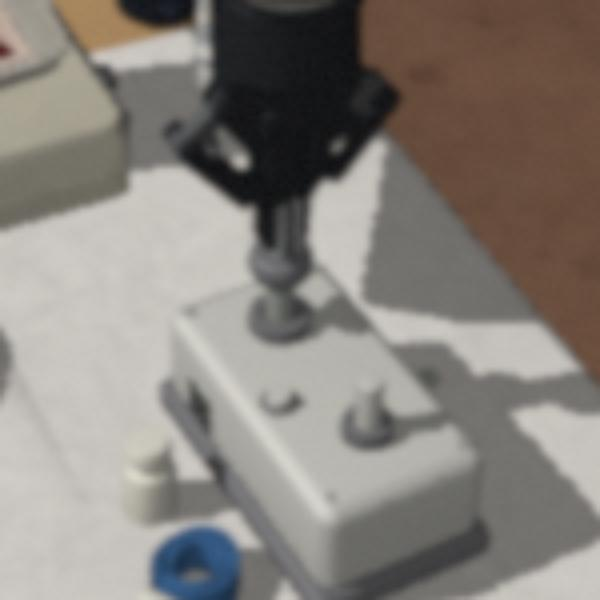

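The plunger is back up at about (280,265) in this crop, the pin at (370,390) is taller, and the unit hasn't moved.

```bash
python3 -m pendant '[[0,0,0,10,0],[0,0,0,20,0],[0,0,0,28,0],[0,0,0,33,0],[0,0,0,34,0],[0,0,0,34,0]]'; python3 -m pendant '[[0,0,0,-8,0],[0,0,0,-18,0],[0,0,0,-28,0],[0,0,0,-35,0],[0,0,0,-35,0],[0,0,0,-35,0],[0,0,0,-35,0],[0,0,0,-35,0],[0,0,0,-35,0]]'
python3 - <<'E'
from h import *
p,d=get_image("side")
cv2.imwrite("pics/s5z.png",cv2.resize(p[180:330,250:400,::-1],None,fx=4,fy=4))
E
```

```text
clock: 5.53
tool_pos: [448.8, -198.0, 98.0]
ee_rot: [0.708, 0.706, 0.0, 0.002]
force: [-10.8, 6.0, 43.6]
finger_gap: -0.3
clock: 6.28
tool_pos: [447.7, -197.4, 130.2]
ee_rot: [0.708, 0.706, -0.0, -0.0]
force: [-1.1, -0.3, -0.0]
finger_gap: -0.2
```

View pics/s5z.png

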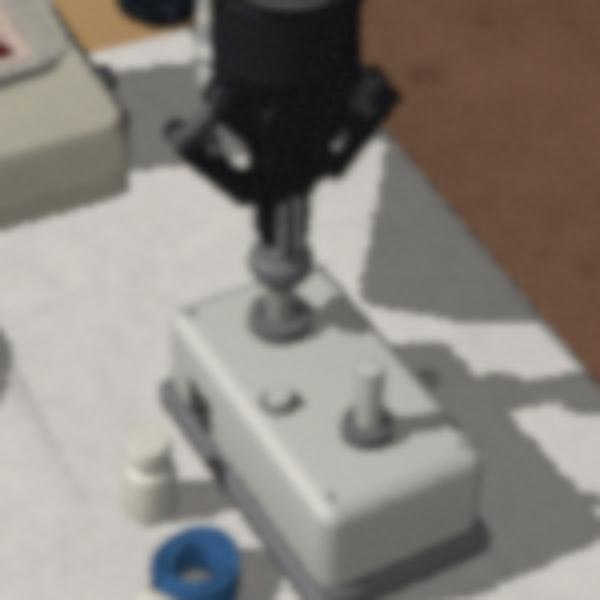

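The pin tip has gone up again, to (370,372) in the crop. I carry on.

```bash
python3 -m pendant '[[0,0,0,10,0],[0,0,0,20,0],[0,0,0,28,0],[0,0,0,33,0],[0,0,0,35,0],[0,0,0,35,0]]'; python3 -m pendant '[[0,0,0,-8,0],[0,0,0,-18,0],[0,0,0,-28,0],[0,0,0,-35,0],[0,0,0,-35,0],[0,0,0,-35,0],[0,0,0,-35,0],[0,0,0,-35,0],[0,0,0,-35,0]]'
python3 -m pendant '[[0,0,0,10,0],[0,0,0,20,0],[0,0,0,28,0],[0,0,0,33,0],[0,0,0,35,0],[0,0,0,35,0]]'; python3 -m pendant '[[0,0,0,-8,0],[0,0,0,-18,0],[0,0,0,-28,0],[0,0,0,-35,0],[0,0,0,-35,0],[0,0,0,-35,0],[0,0,0,-35,0],[0,0,0,-35,0],[0,0,0,-35,0]]'
python3 - <<'E'
from h import *
p,d=get_image("side")
cv2.imwrite("pics/s6z.png",cv2.resize(p[180:330,250:400,::-1],None,fx=4,fy=4))
E
```

```text
clock: 6.83
tool_pos: [448.8, -198.0, 98.0]
ee_rot: [0.708, 0.706, 0.0, 0.002]
force: [-9.3, 6.6, 42.4]
finger_gap: 0.2
clock: 7.58
tool_pos: [447.7, -197.4, 130.2]
ee_rot: [0.708, 0.706, -0.0, -0.0]
force: [0.3, 0.2, -0.3]
finger_gap: -0.4
clock: 8.08
tool_pos: [448.8, -198.0, 98.0]
ee_rot: [0.708, 0.706, 0.0, 0.002]
force: [-10.9, 5.9, 43.1]
finger_gap: 0.2
clock: 8.83
tool_pos: [447.7, -197.4, 130.2]
ee_rot: [0.708, 0.706, -0.0, -0.0]
force: [-0.5, 0.2, -0.0]
finger_gap: -0.1
```

View pics/s6z.png

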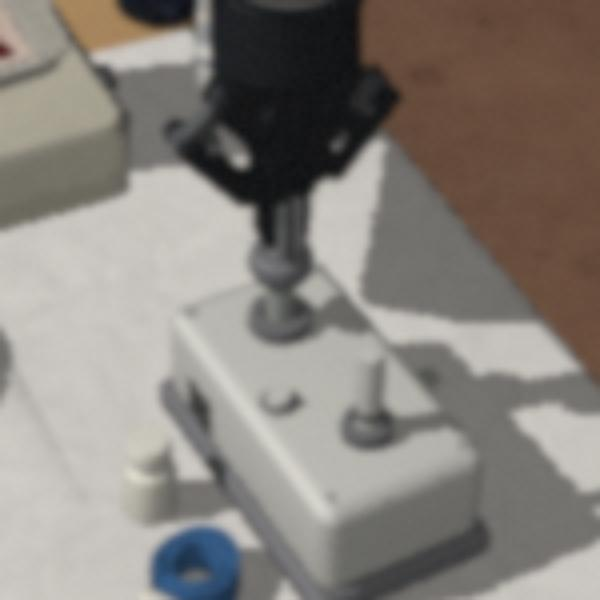

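The pin now stands at (370,362) in the crop, but I can't make out the ring yet. I measure its height.

Run:
```python
from h import *
for n in("side","scene"):
    p,d=get_image(n);P=cloud(n,d);m=(np.hypot(P[...,0]-452,P[...,1]+292)<22)&(P[...,2]>98)
    v,u=np.nonzero(m);print(n,m.sum(),u.mean(),v.min(),v.max(),'zmax',np.sort(P[m][:,2])[-6:].round(1))
    print('expect row for tip z=140/144:',proj(n,[452,-292,140]),proj(n,[452,-292,144]),'rim',proj(n,[452,-292,95]))
    a,b=(int(u.mean()),int(v.mean()));cv2.imwrite(f"pics/pin_{n}.png",cv2.resize(p[b-30:b+30,a-30:a+30,::-1],None,fx=9,fy=9,interpolation=cv2.INTER_CUBIC))
    for r in range(v.min()-1,v.max()+8): print(r,p[r,a].tolist(),end=' ')
    print()
```

```text
side 717 344.0362622036262 95 286 zmax [511.1 512.3 512.7 513.3 513.4 513.8]
expect row for tip z=140/144: [342.01146299 270.51740407] [342.09889715 269.0996091 ] rim [341.05732888 285.9892356 ]
94 [104, 101, 92] 95 [103, 99, 90] 96 [100, 98, 89] 97 [103, 101, 91] 98 [110, 107, 97] 99 [120, 117, 106] 100 [130, 126, 114] 101 [136, 131, 119] 102 [138, 135, 121] 103 [141, 136, 123] 104 [141, 137, 123] 105 [140, 135, 122] 106 [138, 133, 120] 107 [135, 130, 117] 108 [126, 122, 110] 109 [112, 109, 96] 110 [99, 93, 83] 111 [86, 81, 71] 112 [75, 69, 60] 113 [66, 60, 51] 114 [63, 55, 48] 115 [60, 52, 45] 116 [58, 50, 42] 117 [56, 47, 41] 118 [54, 47, 40] 119 [54, 47, 39] 120 [52, 44, 38] 121 [52, 44, 38] 122 [51, 43, 36] 123 [50, 43, 37] 124 [53, 46, 40] 125 [52, 45, 40] 126 [54, 49, 43] 127 [55, 50, 44] 128 [62, 57, 50] 129 [70, 66, 58] 130 [80, 76, 68] 131 [91, 87, 78] 132 [100, 96, 86] 133 [107, 104, 94] 134 [112, 108, 96] 135 [112, 108, 98] 136 [112, 109, 98] 137 [112, 110, 99] 138 [108, 106, 95] 139 [100, 98, 88] 140 [97, 95, 85] 141 [94, 90, 82] 142 [91, 88, 79] 143 [93, 91, 82] 144 [91
[... 6201 characters left out ...]
26 [193, 182, 165] 227 [199, 188, 169] 228 [192, 182, 164] 229 [147, 122, 108] 230 [115, 68, 49] 231 [120, 70, 52] 232 [117, 68, 50] 233 [116, 66, 50] 234 [117, 68, 52] 235 [115, 67, 51] 236 [109, 61, 45] 237 [112, 62, 45] 238 [112, 63, 44] 239 [106, 56, 40] 240 [105, 58, 39] 241 [107, 61, 44] 242 [95, 53, 37] 243 [97, 55, 39] 244 [97, 53, 39] 245 [87, 52, 39] 246 [81, 53, 43] 247 [85, 58, 44] 248 [84, 58, 46] 249 [84, 58, 46] 250 [84, 58, 44] 251 [83, 57, 46] 252 [82, 57, 47] 253 [80, 52, 37] 254 [99, 94, 91] 255 [139, 139, 137] 256 [114, 109, 107] 257 [76, 73, 72] 258 [83, 83, 82] 259 [70, 69, 70] 260 [56, 53, 55] 261 [51, 51, 51] 262 [105, 102, 100] 263 [170, 164, 161] 264 [183, 178, 174]
```

View pics/pin_scene.png

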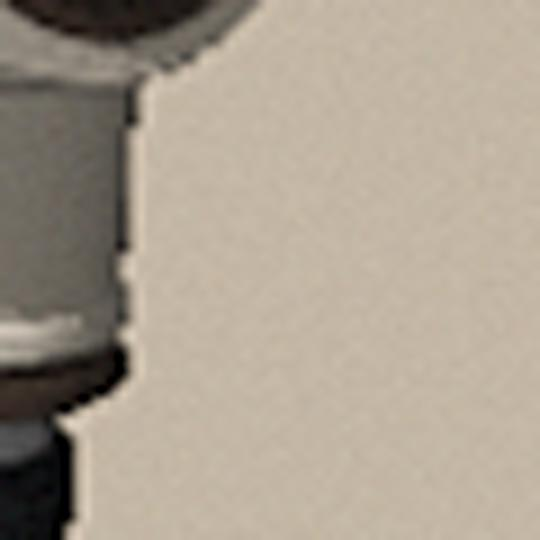

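View pics/pin_side.png

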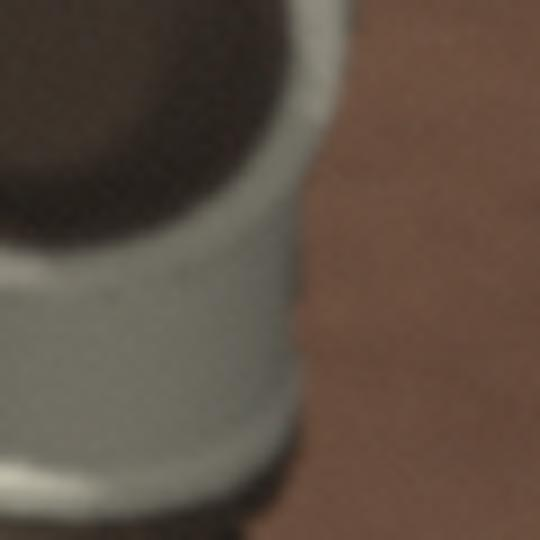

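My mask also picked up the arm. By row the pin tip is at z≈140, which is borderline, and further strokes do no harm, so I do two more and then measure with the hand clear.

```bash
python3 -m pendant '[[0,0,0,10,0],[0,0,0,20,0],[0,0,0,28,0],[0,0,0,33,0],[0,0,0,35,0],[0,0,0,35,0]]'; python3 -m pendant '[[0,0,0,-8,0],[0,0,0,-18,0],[0,0,0,-28,0],[0,0,0,-35,0],[0,0,0,-35,0],[0,0,0,-35,0],[0,0,0,-35,0],[0,0,0,-35,0],[0,0,0,-35,0]]'
python3 -m pendant '[[0,0,0,10,0],[0,0,0,20,0],[0,0,0,28,0],[0,0,0,33,0],[0,0,0,35,0],[0,0,0,35,0]]'; python3 -m pendant '[[0,0,0,-8,0],[0,0,0,-18,0],[0,0,0,-28,0],[0,0,0,-35,0],[0,0,0,-35,0],[0,0,0,-35,0],[0,0,0,-35,0],[0,0,0,-35,0],[0,0,0,-35,0]]'
python3 -m pendant '[[0,0,0,-20,0],[0,10,0,-50,0],[0,30,0,-80,0],[0,50,0,-100,0],[0,70,0,-110,0],[0,80,0,-110,0],[0,80,0,-110,0]]'
python3 - <<'E'
from h import *
for n in("side","scene","wrist"):
    c=cal(n);p,d=get_image(n);cv2.imwrite(f"pics/{n}7.png",p[...,::-1])
    if n!="wrist":
        P=cloud(n,d,c);m=(np.hypot(P[...,0]-452,P[...,1]+292)<18)&(P[...,2]>98)&(P[...,2]<160)
        v,u=np.nonzero(m);print(n,m.sum(),u.mean(),v.min(),v.max(),np.sort(P[m][:,2])[-6:].round(1),'rows 140,144,145:',[proj(n,[452,-292,h],c).round(1) for h in(140,144,145)])
        m=(np.hypot(P[...,0]-448,P[...,1]+198)<25)&(P[...,2]>126)&(P[...,2]<150);print('cap',P[m].min(0),P[m].max(0))
        a,b=int(u.mean()),int(v.mean());print([int(p[r,a].mean()) for r in range(v.min()-3,v.max()+10)],v.min()-3)
        cv2.imwrite(f"pics/pin7_{n}.png",cv2.resize(p[b-35:b+35,a-50:a+20,::-1],None,fx=8,fy=8,interpolation=cv2.INTER_CUBIC))
E
```

```text
clock: 9.48
tool_pos: [448.9, -198.0, 98.0]
ee_rot: [0.708, 0.706, 0.0, 0.002]
force: [-8.9, 5.3, 40.5]
finger_gap: 0.3
clock: 10.23
tool_pos: [447.7, -197.4, 130.2]
ee_rot: [0.708, 0.706, -0.0, -0.0]
force: [0.1, -0.9, 0.4]
finger_gap: 0.1
clock: 10.73
tool_pos: [448.8, -198.0, 98.0]
ee_rot: [0.708, 0.706, 0.0, 0.002]
force: [-8.7, 5.9, 42.4]
finger_gap: 0.1
clock: 11.48
tool_pos: [447.7, -197.4, 130.2]
ee_rot: [0.708, 0.706, -0.0, -0.0]
force: [-0.6, 0.0, 0.1]
finger_gap: -0.1
clock: 12.07
tool_pos: [448.1, -116.1, 240.6]
ee_rot: [0.707, 0.707, 0.0, 0.0]
force: [0.1, 0.1, -0.3]
finger_gap: 0.4
side 136 342.52941176470586 266 287 [145.4 145.4 145.8 146.  146.  146.1] rows 140,144,145: [array([342. , 270.5]), array([342.1, 269.1]), array([342.1, 268.7])]
cap [ 431.97146848 -214.72336725  126.06725843] [ 465.42956741 -179.91325947  143.55100957]
[154, 172, 179, 179, 182, 183, 183, 170, 153, 143, 142, 143, 139, 138, 137, 135, 134, 133, 131, 128, 114, 90, 91, 111, 116, 108, 97, 84, 86, 125, 166, 181, 182, 182] 263
scene 135 386.27407407407406 236 257 [144.3 144.4 144.5 144.7 145.4 146.5] rows 140,144,145: [array([387.4, 239.5]), array([387.5, 237.8]), array([387.6, 237.3])]
cap [ 430.64917    -214.36315563  126.05713388] [ 467.72546707 -179.66511446  141.8231216 ]
[72, 74, 57, 172, 188, 205, 204, 193, 192, 190, 192, 193, 188, 189, 189, 186, 185, 185, 180, 180, 174, 184, 120, 41, 137, 179, 136, 114, 100, 88, 80, 104, 156, 177] 233
```

View pics/pin7_scene.png

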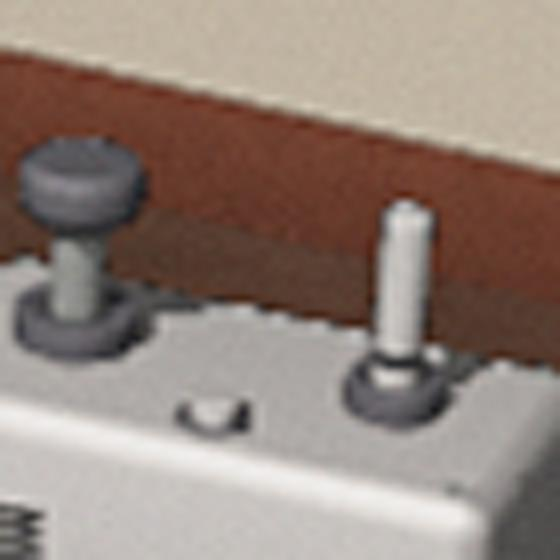

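View pics/pin7_side.png

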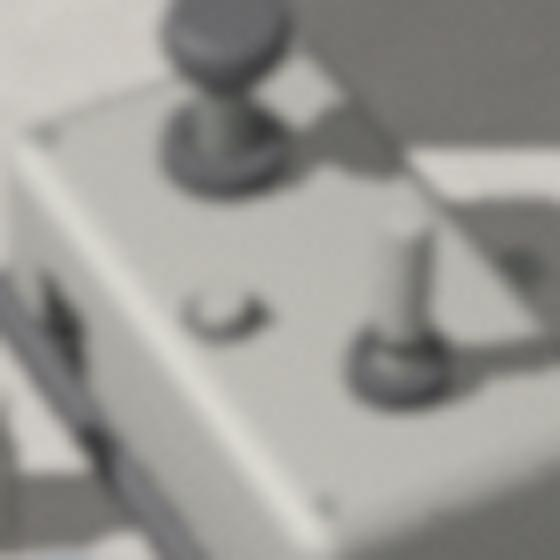

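View pics/wrist7.png

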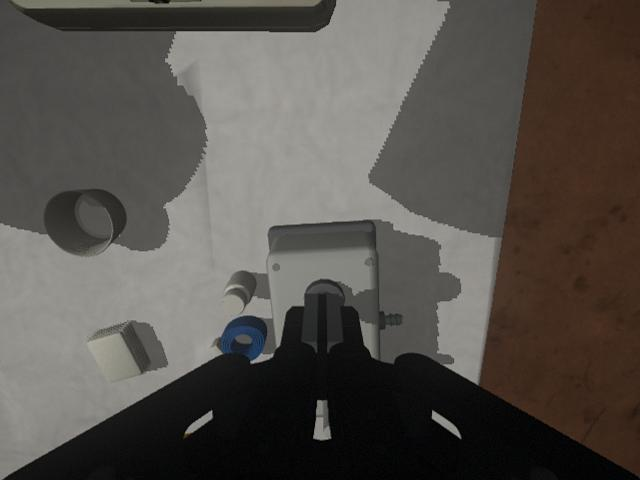

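The dark ring shows at the pin's foot in the scene crop (400,360), with white pin below it. The pin tip measures about 145 mm, the plunger cap is up at its original place, the vent is up, and the hand is clear.

```bash
python3 -c "
from plant import ctrl
o=ctrl.get_obs();print(o['clock'],o['force'],abs(o['joint_vel']).max() if hasattr(o['joint_vel'],'max') else o['joint_vel']);print(ctrl.close_job())"
```

```text
12.2167 [ 0.13053828 -0.5001519  -0.16066912] 0.010800761691185184
the job is handed in; nothing more can be done
None
```

The suction unit is charged and I handed the job in at 12.2 s. I pressed the plunger fully down and released it six times, using the tips of the shut fingers. The wrist read 40 to 45 N at the bottom of each stroke, and I then lifted the hand clear.

**Final checks:**
- **Pin:** the tip reads about 144–146 mm above the table, roughly 49–50 mm out of its collar. The scene camera shows the dark ring with white pin below it.
- **Plunger and vent:** the plunger is back up with its top at about 140 mm, and the vent button looks unpressed.
- **Surroundings:** the cap's position matches the first measurement to about 1 mm in the side view and 3 mm in the scene view. The items close in front of the unit look undisturbed; I didn't measure the other bystanders again.
- **Hand:** the force reading is about zero.

**Disagreements:**
- **Fingertip height:** the cameras and the contact point put the shut fingertips about 20 mm above the reported TCP, not 22 mm below it. I worked from the cameras and the force reading.
- **Cap position:** the wrist camera put the cap about 5 mm off in y from the two fixed cameras. I aimed between the two.
- **Pin after four strokes:** the pin read only about 45 mm, so I added two more.

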